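# Click the stitch row counter on to the pointer

### The arm

A 6-joint arm with a two-finger parallel gripper is mounted at the origin on the work surface. World frame = base frame: x ahead of the robot, y to its left, z up, the work surface at z = 0. Lengths are in mm, angles in rad, forces in N, time in s.
With the tool pointing down it reaches from about 350 to 875 mm from the base axis. Payload 4.2 kg.
Tool frame: the origin (TCP) lies at the very end of the fingers, on their centre line; the grasp point (between the pads) lies 19 mm behind it; z points along the fingers, y is the direction in which the jaws open and shut (so a half turn about z gives the same grasp; the last joint's range is limited). The gripper opens to 85 mm and grips with 20 to 120 N. Pads are 22 mm wide; open, the fingers measure 114 mm over their backs; the gripper's body (76 mm by 85 mm) begins 54 mm behind the grasp point. The pads swing forward as they close: fully open they stand 13 mm farther back than shut.
Start: joints at [1.489, 0.385, 0.008, 0, -1.194, -0.259], TCP at [208.868, 589.044, 231.312] pointing down, gripper open.
Joint ranges: [-3.14, 3.14], [-1.21, 2.06], [-1.07, 1.41], [-3.16, 2.05], [-2.99, -0.16], [-3.1, 3.1]. Speed limits (rad/s): [2.79, 2.79, 3.14, 3.14, 3.14, 3.14].

### API

Orientations are given as a unit quaternion [x, y, z, w].
In Python, from bench import read_state, get_image, camera_params, job_done gives the robot as it stands.
- The arm moves only by the tool send_rows, never from a script. Its arguments are lists of equal length, an entry for each row: "translation": the shift along the tool's x, y, z in m, a list of three; "yaw": the turn about the tool's z in degrees; "fingers": the closure in counts, from 0 (fully open) to 255 (shut). A call has 1 to 12 rows; each row is the pose to reach, as a shift and turn from the pose measured when the call began, along the tool's axes at that moment; what a row does not reach only later rows make up. A row lasts 1/10 s, in which the tool goes at most 50 mm and 8.59 degrees, less where a joint would pass 70% of its speed; a pose out of reach is approached as far as the arm can. A call with a gripper value outside its range is refused whole. The fingers move at their own pace and stop on an object; the grip force is fixed at half the most. Time passes only in rows, so rows that repeat a pose let the fingers close. It gives the time, the measured TCP pose, the force and the opening at its end, in the units of the state.
- read_state(): the state, without advancing time (a new reading comes with each control period).
- get_image(name): name is "scene" or "top" or "wrist"; returns the picture (420x560x3 uint8, blue, green, red); there is no depth.
- camera_params(name): a dict with "mtx" (3x3 intrinsics, pixels), "k1" (the pictures are not rectified: a ray, as slopes to the right and down, at radius r is drawn at 1 + k1 r^2 times it, then the intrinsics apply), "rvec" (rotation vector, rad) and "tvec" (3), from world to camera coordinates, as OpenCV has them; the wrist camera has in their place "tool_from_camera" (4x4, takes a point from camera to tool coordinates, whose origin is the TCP and whose axes are the flange's). Camera axes: x right, y down, z forward; pixel columns grow to the right and rows downward; lengths in mm; the calibration is good to about 2 mm. A picture is of the moment at which its call begins: read the wrist's pose just before it. camera_params takes no time and is no camera call.
- job_done(): hands the job in, once; it reports no verdict.
The state is a dict: "clock": time; "joints": joint angles; "joint_vel": joint speeds; "joint_efforts": joint torques, N m; "position": TCP position; "ee_rot": TCP orientation; "contact_force": force on the tool from outside, world axes, zero at the start; "wrist_torque": the same for the moment, N m; "gripper_width": finger opening in mm.
Only numpy, scipy, OpenCV 4.12 (cv2) and the standard library are available. Lean on these libraries where they do the work, as an engineer would, in place of code of your own. Each camera call takes 0.05 s, during which the arm holds its last target.

### The job

With a fingertip, flick the lugs of the stitch row counter's wheel clockwise (seen from above) by as many clicks as it takes until the red lug has clicked in at the yellow pointer, and not one click past it. Touch it gently: the counter stays standing where it is on the table, neither shoved, lifted nor gripped, and the things around it are left alone. Finish clear of everything.

Things in the scene. Friction and masses are not known exactly. Their poses are not given: they have to be found in the camera images.
- counter: The row counter, loose on the table, 1.4 to 2.1 kg: a flat round aluminium base on rubber, 170 mm diameter, 12 mm high, with an eight-lug wheel lying flat above it on an upright shaft in the middle. Origin: centre of the base's underside; z up; x runs from the shaft to the yellow pointer. A sideways push of more than about 5 N may slide it.
- wheel (a joint): Turn of the wheel in rad, growing clockwise from above; 0: red lug at the pointer. A sprung detent clicks every 0.785 rad (45 degrees); it rests at those steps and starts two to four clicks short (-1.57, -2.36 or -3.14). For one click push a lug past the hump half way (22.5 degrees; 2 to 4 N at the lug): the spring draws it on to the next rest. It turns both ways, no stops.
- wheel_center (a point): Middle of the wheel's top face, on the shaft, 46 mm above the table. White disc, radius 40 mm, with eight lugs on its rim like gear teeth, 45 degrees apart, radius 40 to 68 mm: one red, seven black. Disc and lugs are 14 mm thick (32 to 46 mm above the table); a lug is 10 mm wide, its end rounded. Gap between lugs: 33 mm at radius 56 mm, open down to the base, 12 mm above the table.
- red_lug (a point): Point on the top face of the red lug, 60 mm from the shaft, 46 mm above the table. It turns with the wheel.
- pointer (a point): Tip region of the yellow pointer mark lying flat on the base, 70 mm from the shaft, 14 mm above the table. It lies at the very edge of the wheel, below it.
- dish: White ceramic bowl-shaped dish, 100 mm across the rim, 35 mm high, loose. Origin: centre of its underside. Bystander.
- canister: Stainless steel lidded canister, 71 mm diameter, 88 mm high with its black knob, loose. Origin: centre of its underside. Bystander.
- pencil_cup: Clear acrylic pencil cup, 72 mm diameter, 95 mm high, with three short pencils reaching about 122 mm high, loose. Origin: centre of its underside. Bystander.
- winder: Small blue plastic bobbin winder with a steel crank lever, about 78 x 66 mm, 80 mm high, loose. Origin: centre of its underside. Bystander.

How it is judged:
By the outcome, as a careful person would: the job done as asked, in the order asked, and still so for the second after the job is handed in, with the robot touching nothing.
It also fails if it takes over 64 s, if anything falls off the work surface, if the arm or the gripper's body presses on something with over 40 N, if the wrist force passes 120 N, or if a joint passes its speed limit or range.

## Working session

There is one attempt and no reset: what is moved stays moved. The work goes in short steps, Python scripts to look and compute and a tool call to move; the robot and the scene stay as the last step left them, time stands still between calls to the robot, and variables do not carry over. Pictures are saved under pics/ and viewed, and the job is handed in when it is done.

Besides the shell and the picture viewer there is one more tool, called after ">>>" by a JSON object that holds its "fn" and its "kwargs". send_rows: Moves the arm, as the interface text tells. Its arguments: {"type":"object","properties":{"translation":{"type":"array","items":{"type":"array","items":{"type":"number"}}},"yaw":{"type":"array","items":{"type":"number"}},"fingers":{"type":"array","items":{"type":"number"}}},"required":["translation","yaw","fingers"]}

```bash
mkdir -p pics
python3 - <<'E'
from bench import *
import cv2
s=read_state();print(s)
for n in("scene","top"):
    cv2.imwrite(f"pics/{n}0.png",get_image(n))
    print(n,camera_params(n))
print(camera_params("wrist"))
E
```

```text
{'clock': 0.0, 'joints': array([ 1.48859252e+00,  3.85580492e-01,  6.61848088e-03, -5.24159179e-04,
       -1.19401171e+00, -2.58614205e-01]), 'joint_vel': array([-0.00024599,  0.00114533,  0.00130084,  0.00052278, -0.00080179,
       -0.00022087]), 'joint_efforts': array([ 6.10236275e-04, -3.92289805e+01,  1.88401115e+01,  4.18621615e+00,
       -4.59780349e-03, -4.90217360e-06]), 'position': array([208.68229326, 588.50309204, 230.20053821]), 'ee_rot': array([ 9.85498473e-01, -1.69680629e-01, -1.46738842e-04,  1.10592442e-03]), 'contact_force': array([0.26875362, 0.51300136, 0.33951603]), 'wrist_torque': array([0.00245091, 0.00361488, 0.00150709]), 'gripper_width': 85.15839409535559}
scene {'mtx': array([[503.30911226,   0.        , 276.30585014],
       [  0.        , 503.30911226, 209.88154275],
       [  0.        ,   0.        ,   1.        ]]), 'k1': -0.14679900184345923, 'rvec': array([ 2.05181537,  1.17423321, -0.52032028]), 'tvec': array([-290.83948806, -277.09324986, 1470.32282218])}
top {'mtx': array([[390.76847709,   0.        , 284.04562891],
       [  0.        , 390.76847709, 207.62158826],
       [  0.        ,   0.        ,   1.        ]]), 'k1': -0.040806737576021324, 'rvec': array([ 2.29170108, -1.89718852,  0.19448726]), 'tvec': array([-84.23385853, 536.20351608, 677.13970107])}
{'mtx': array([[372.77290727,   0.        , 275.80916311],
       [  0.        , 372.77290727, 206.26349222],
       [  0.        ,   0.        ,   1.        ]]), 'k1': -0.04079571770722074, 'tool_from_camera': array([[-6.10118233e-04, -9.51298029e-01, -3.08272101e-01,
         7.94877875e+01],
       [ 9.99999796e-01, -5.21775173e-04, -3.69006517e-04,
        -1.08985317e+00],
       [ 1.90186443e-04, -3.08272264e-01,  9.51298153e-01,
        -1.41794271e+02],
       [ 0.00000000e+00,  0.00000000e+00,  0.00000000e+00,
         1.00000000e+00]])}
```

View pics/scene0.png

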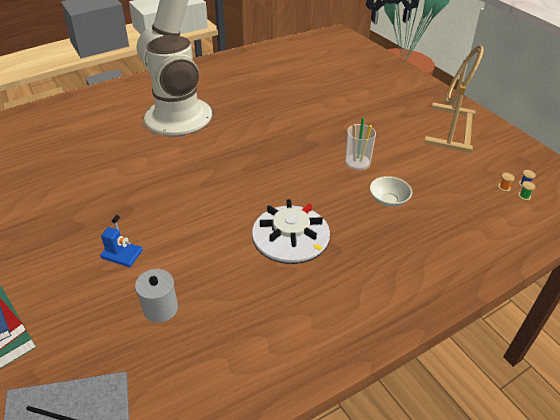

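View pics/top0.png

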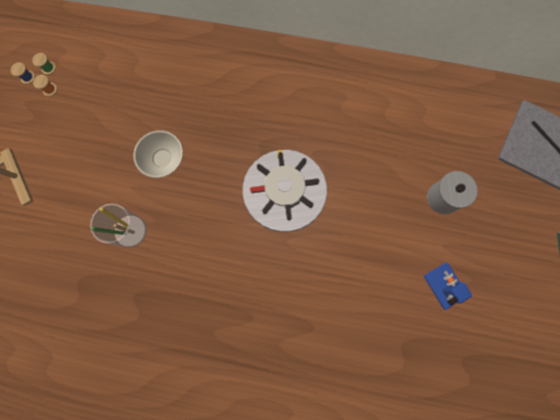

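```bash
cat > h.py <<'E'
import cv2,numpy as np
from bench import *
def pix2w(n,uv,z,st=None):
    c=camera_params(n);K=c['mtx'];d=np.array([c['k1'],0,0,0,0.])
    p=cv2.undistortPoints(np.array([[uv]],float),K,d)[0,0]
    r=np.array([p[0],p[1],1.])
    if n=='wrist':
        from scipy.spatial.transform import Rotation as R
        T=c['tool_from_camera'];Rt=R.from_quat(st['ee_rot']).as_matrix()
        o=Rt@T[:3,3]+st['position'];r=Rt@T[:3,:3]@r
    else:
        R_=cv2.Rodrigues(c['rvec'])[0];o=-R_.T@c['tvec'];r=R_.T@r
    return o+r*(z-o[2])/r[2]
def w2pix(n,P):
    c=camera_params(n)
    return cv2.projectPoints(np.array([P],float),c['rvec'],c['tvec'],c['mtx'],np.array([c['k1'],0,0,0,0.]))[0][0,0]
E
python3 - <<'E'
from h import *
im=cv2.imread('pics/top0.png')[130:250,225:345];cv2.imwrite('pics/topc.png',cv2.resize(im,None,fx=5,fy=5,interpolation=cv2.INTER_CUBIC))
im=cv2.imread('pics/scene0.png')[180:280,235:345];cv2.imwrite('pics/scenec.png',cv2.resize(im,None,fx=6,fy=6,interpolation=cv2.INTER_CUBIC))
E
```

```text
(no output)
```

View pics/topc.png

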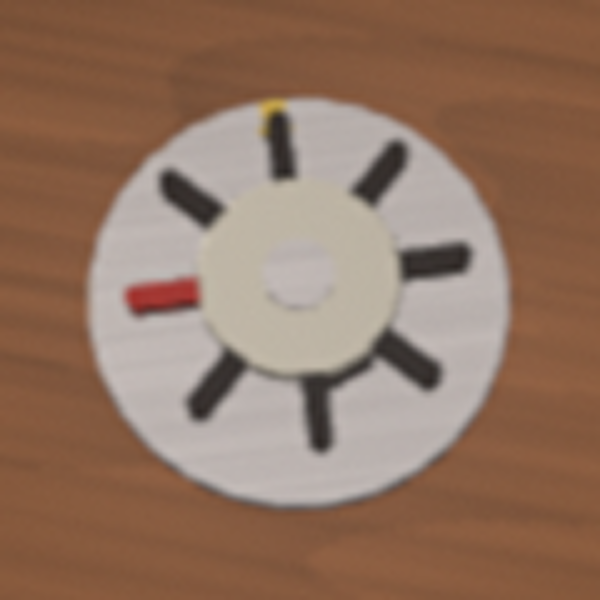

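View pics/scenec.png

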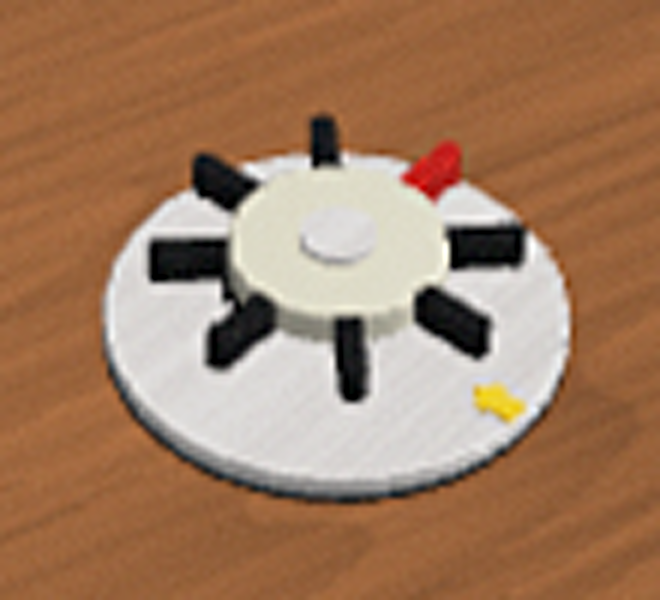

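Run:
```python
from h import *
T=lambda x,y:(225+(x+.5)/5-.5,130+(y+.5)/5-.5)
S=lambda x,y:(235+(x+.5)/6-.5,180+(y+.5)/6-.5)
np.set_printoptions(precision=1,suppress=True)
print('disc top',pix2w('top',T(299,277),46),'base',pix2w('top',T(300,302),12))
c=pix2w('top',T(299,275),46)
print('shaft cap',pix2w('top',T(298,272),50), 'sc',pix2w('scene',S(338,233),50))
for n,p in dict(red=(128,298),a=(168,178),ptrlug=(278,116),b=(400,148),c=(466,256),d=(433,383),e=(321,446),f=(197,414)).items():
    w=pix2w('top',T(*p),44);d=w-c;print(n,w,np.hypot(d[0],d[1]),np.degrees(np.arctan2(d[1],d[0])))
print('base sc',pix2w('scene',S(338,325),12))
print('ptr',pix2w('top',T(270,108),13), pix2w('scene',S(498,400),13))
for n,p in dict(dish=(158,155),can=(440,200),cup=(130,231),wind=(447,290)).items(): print(n,pix2w('top',p,5))
```

```text
disc top [588.2  25.4  46. ] base [587.2  24.8  12. ]
shaft cap [589.1  25.9  50. ] sc [590.2  26.2  50. ]
red [568.3  88.6  44. ] 66.39287095449774 108.18976547708145
a [618.5  83.2  44. ] 64.73931374951864 62.8998279151176
ptrlug [651.5  45.8  44. ] 65.71391904793944 17.97401506546398
b [647.5  -3.6  44. ] 65.30220605661218 -26.491080827040154
c [609.1 -36.4  44. ] 65.08259942545904 -72.05446204470088
d [557.2 -32.5  44. ] 66.18265781733648 -118.70772169648276
e [525.3   4.9  44. ] 66.97644179044914 -162.09497315754743
f [528.6  53.5  44. ] 66.55672103546021 155.13322265874461
base sc [597.4  22.7  12. ]
ptr [665.2  52.1  13. ] [658.6  51.   13. ]
dish [613.8 297.5   5. ]
can [ 627.3 -288.2    5. ]
cup [448.7 312.7   5. ]
wind [ 451.6 -321.2    5. ]
```

```bash
cat >> h.py <<'E'
from scipy.spatial.transform import Rotation as Ro
C=np.array([588.5,25.5])
def plan(ang,r,z,yang=None):
    "tool frame shift (m) & yaw deg to reach polar pose about wheel, tool y outward at ang"
    s=read_state();R=Ro.from_quat(s['ee_rot']).as_matrix()
    a=np.radians(ang);P=np.array([C[0]+r*np.cos(a),C[1]+r*np.sin(a),z])
    d=R.T@(P-s['position'])/1000
    y=np.degrees(np.arctan2(R[1,1],R[0,1]));yw=(y-(ang if yang is None else yang)+180)%360-180
    return np.round(d,4),round(yw,2)
def pol():
    s=read_state();R=Ro.from_quat(s['ee_rot']).as_matrix();d=s['position'][:2]-C
    return dict(ang=np.degrees(np.arctan2(d[1],d[0]))%360,r=np.hypot(*d),z=s['position'][2],yang=np.degrees(np.arctan2(R[1,1],R[0,1]))%360,tilt=R[:,2],F=s['contact_force'],w=s['gripper_width'],t=s['clock'],j=s['joints'])
E
python3 -c "
from h import *
print(plan(265.5,100,120))"
```

```text
(array([0.5721, 0.5   , 0.1114]), np.float64(-15.04))
```

>>> {"fn": "send_rows", "kwargs": {"translation": [[0.02,0.018,0],[0.06,0.052,0],[0.09,0.079,0],[0.12,0.105,0],[0.15,0.131,0],[0.18,0.157,0],[0.21,0.184,0],[0.24,0.21,0],[0.27,0.236,0],[0.3,0.262,0],[0.33,0.288,0],[0.35,0.306,0]], "yaw": [-1,-2,-3,-4,-5,-6,-7,-8,-9,-10,-11,-12], "fingers": [255,255,255,255,255,255,255,255,255,255,255,255]}}

```text
clock: 1.3
position: [436.6, 181.0, 230.7]
ee_rot: [0.998, -0.066, -0.001, 0.001]
contact_force: [-0.3, 0.1, 0.5]
gripper_width: 0.2
```

```bash
python3 -c "
from h import *
print(plan(265.5,100,120),pol())"
```

```text
(array([0.1765, 0.2337, 0.1111]), np.float64(-3.08)) {'ang': np.float64(134.31989988095805), 'r': np.float64(217.348660767188), 'z': np.float64(230.70733097893458), 'yang': np.float64(262.4224564968207), 'tilt': array([-0.00119025, -0.00230862, -0.99999663]), 'F': array([-0.25188932,  0.08636541,  0.50506214]), 'w': 0.16287662783362086, 't': 1.3, 'j': array([ 7.38445132e-01,  1.24708570e-01, -3.50147176e-01,  1.01751178e-03,
       -1.09837503e+00,  6.99632926e-01])}
```

>>> {"fn": "send_rows", "kwargs": {"translation": [[0.015,0.02,0],[0.035,0.046,0],[0.06,0.08,0],[0.083,0.11,0],[0.105,0.14,0],[0.128,0.17,0],[0.15,0.2,0],[0.168,0.224,0],[0.1765,0.2337,0.02],[0.1765,0.2337,0.04],[0.1765,0.2337,0.04],[0.1765,0.2337,0.04]], "yaw": [-0.5,-1,-1.5,-2,-2.5,-3,-3,-3,-3,-3,-3,-3], "fingers": [255,255,255,255,255,255,255,255,255,255,255,255]}}

```text
clock: 2.5
position: [580.6, -74.1, 191.0]
ee_rot: [0.999, -0.04, -0.001, 0.001]
contact_force: [0.6, -0.1, 0.8]
gripper_width: -0.0
```

```bash
python3 -c "
from h import *
print(plan(265.5,100,120),pol())
for n in ('wrist','top'):cv2.imwrite(f'pics/{n}1.png',get_image(n))"
```

```text
(array([ 0.0002, -0.0001,  0.071 ]), np.float64(-0.06)) {'ang': np.float64(265.4816214276909), 'r': np.float64(99.89757852562525), 'z': np.float64(191.01558571062432), 'yang': np.float64(265.44143766382297), 'tilt': array([-0.00223007, -0.00290965, -0.99999328]), 'F': array([ 0.55587441, -0.10002846,  0.78104598]), 'w': -0.04124332347235172, 't': 2.5, 'j': array([ 0.15094566,  0.34996754, -0.15200064,  0.00289465, -1.07147217,
        1.33889627])}
```

View pics/wrist1.png

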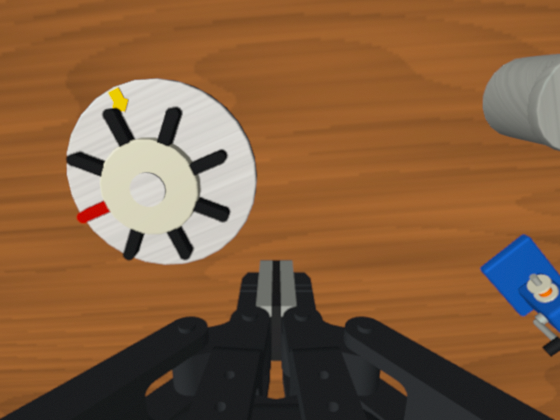

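View pics/top1.png

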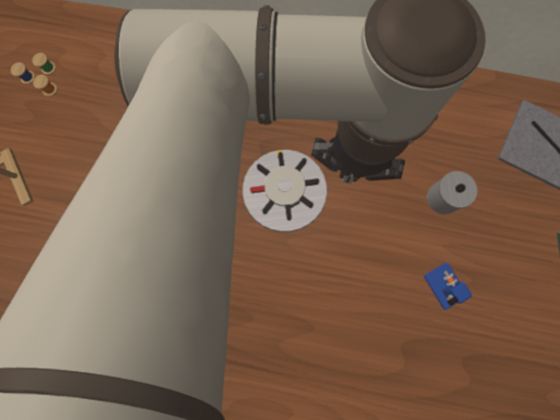

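Run:
```python
from h import *
im=cv2.imread('pics/wrist1.png')
cv2.imwrite('pics/w1a.png',cv2.resize(im[240:360,200:350],None,fx=5,fy=5,interpolation=cv2.INTER_CUBIC))
cv2.imwrite('pics/w1b.png',cv2.resize(im[70:275,55:265],None,fx=2.9,fy=2.9,interpolation=cv2.INTER_CUBIC))
c=camera_params('wrist');T=np.linalg.inv(c['tool_from_camera'])
for P in [(0,0,0),(11,0,0),(-11,0,0),(11,7.5,0),(11,14.5,0),(11,7.5,-10),(11,14.5,-10),(11,14.5,-20),(11,14.5,-30)]:
    p=T[:3,:3]@np.array(P,float)+T[:3,3]
    q=cv2.projectPoints(p[None],np.zeros(3),np.zeros(3),c['mtx'],np.array([c['k1'],0,0,0,0.]))[0][0,0];print(P,q)
```

```text
(0, 0, 0) [278.20129309 281.32910757]
(11, 0, 0) [278.23936511 258.05437924]
(-11, 0, 0) [278.16415517 303.56721369]
(11, 7.5, 0) [296.13523962 258.03883048]
(11, 14.5, 0) [312.82829214 258.01551272]
(11, 7.5, -10) [297.44414296 269.20695207]
(11, 14.5, -10) [315.21219526 269.17768088]
(11, 14.5, -20) [317.92054987 281.87052394]
(11, 14.5, -30) [321.02337391 296.42724529]
```

View pics/w1a.png

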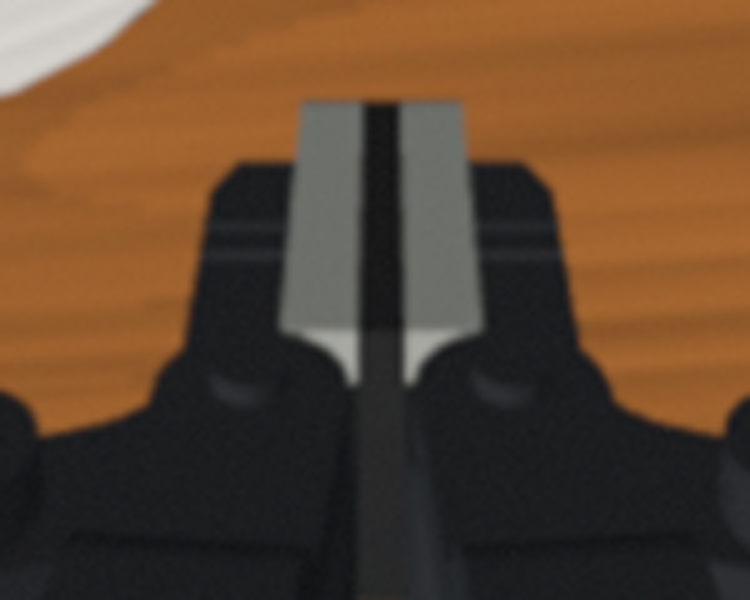

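View pics/w1b.png

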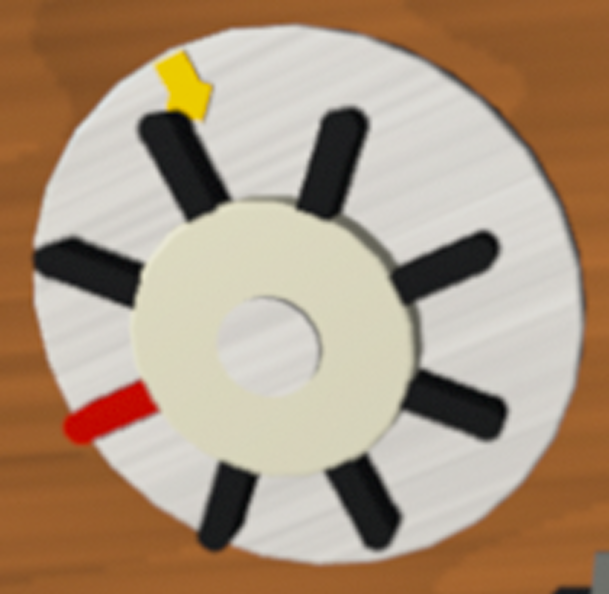

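Run:
```python
from h import *
np.set_printoptions(precision=1,suppress=True)
s=read_state()
W=lambda x,y:(55+(x+.5)/2.9-.5,70+(y+.5)/2.9-.5)
for z in(46,50):print('cap',pix2w('wrist',W(269,347),z,s))
c=pix2w('wrist',W(274,337),46,s);print('disc',c)
# lug top-face tips
pts=[]
for n,p in dict(red=(72,430),a=(38,258),p=(153,118),b=(350,112),c=(492,242),d=(498,432),e=(372,545),f=(212,545)).items():
    w=pix2w('wrist',W(*p),46,s);d=w[:2]-C;pts.append(w[:2]);print(n,w,np.hypot(*d),np.degrees(np.arctan2(d[1],d[0]))%360)
pts=np.array(pts);A=np.c_[2*pts,np.ones(8)];x=np.linalg.lstsq(A,(pts**2).sum(1),rcond=None)[0];print('fit',x[:2],np.sqrt(x[2]+x[0]**2+x[1]**2))
print('ptr',pix2w('wrist',W(185,85),14,s))
print('base', pix2w('wrist',W(308,294),12,s))
```

```text
cap [590.5  29.8  46. ]
cap [591.5  28.3  50. ]
disc [593.3  27.9  46. ]
red [570.9  91.2  46. ] 67.98477575655926 104.9962613006208
a [620.6  88.7  46. ] 70.84133270176498 63.07233447230947
p [654.3  49.1  46. ] 69.90545697080022 19.70650986726655
b [651.3  -2.8  46. ] 68.86751483206068 335.7528736809494
c [614.5 -35.5  46. ] 66.32211698510079 293.0734554304862
d [560.6 -30.6  46. ] 62.70178308192149 243.56620859089224
e [528.5  10.6  46. ] 61.838793044197615 193.91202620119913
f [532.1  58.   46. ] 65.09151841934863 150.01675438413534
fit [592.1  27.9] 66.62734503836967
ptr [661.9  52.   14. ]
base [597.8  27.6  12. ]
```

```bash
sed -i 's/C=np.array(\[588.5,25.5\])/C=np.array([591,27.])/' h.py; python3 -c "
from h import *
print(plan(265.5,105,70))"
```

```text
(array([0.0016, 0.0035, 0.1224]), np.float64(-0.03))
```

>>> {"fn": "send_rows", "kwargs": {"translation": [[0.0016,0.0035,0.01],[0.0016,0.0035,0.035],[0.0016,0.0035,0.06],[0.0016,0.0035,0.085],[0.0016,0.0035,0.11],[0.0016,0.0035,0.122],[0.0016,0.0035,0.122],[0.0016,0.0035,0.122]], "yaw": [0,0,0,0,0,0,0,0], "fingers": [255,255,255,255,255,255,255,255]}}

```text
clock: 3.4
position: [583.6, -77.6, 71.3]
ee_rot: [0.999, -0.039, 0.001, 0.001]
contact_force: [-0.1, -0.3, -0.2]
gripper_width: -0.1
```

```bash
python3 -c "
from h import *
print(pol())
for n in ('wrist','scene'):
  im=get_image(n);cv2.imwrite(f'pics/{n}2.png',cv2.resize(im[180:290,230:350],None,fx=5,fy=5,interpolation=cv2.INTER_CUBIC) if n=='scene' else cv2.resize(im,None,fx=1.4,fy=1.4))"
```

```text
{'ang': np.float64(265.9621437166022), 'r': np.float64(104.86417127803362), 'z': np.float64(71.25690993024519), 'yang': np.float64(265.50389997250755), 'tilt': array([ 0.00248986, -0.00270297, -0.99999325]), 'F': array([-0.14434455, -0.28260484, -0.20848916]), 'w': -0.07316960321518678, 't': 3.4, 'j': array([ 0.14426524,  0.48161296, -0.28556047,  0.00422146, -0.80155194,
        1.34512942])}
```

View pics/wrist2.png

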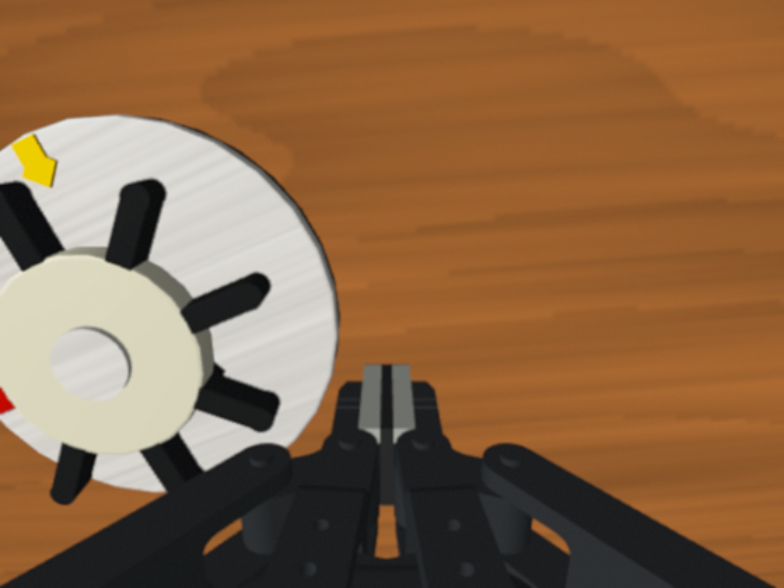

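View pics/scene2.png

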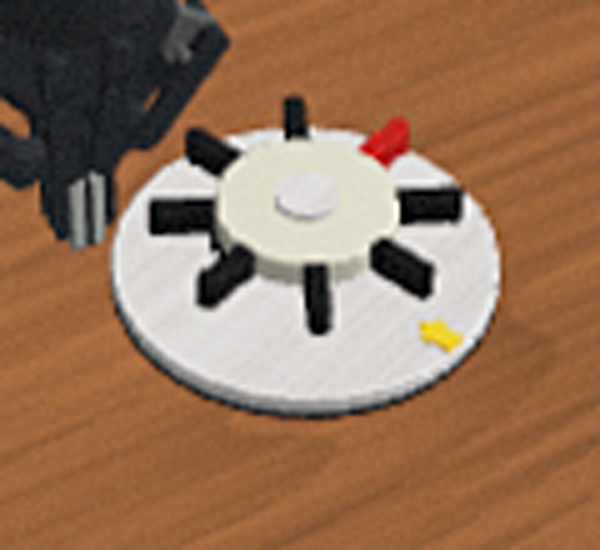

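Run:
```python
from h import *
np.set_printoptions(precision=1,suppress=True)
s=read_state()
W=lambda x,y:((x+.5)/1.4-.5,(y+.5)/1.4-.5)
print('cap46',pix2w('wrist',W(91,363),46,s),'cap48',pix2w('wrist',W(91,363),48,s))
print('disc right edge',pix2w('wrist',W(203,352),46,s))
for n,p in dict(b=(138,183),c=(264,277),d=(272,420)).items():
    w=pix2w('wrist',W(*p),46,s);d=w[:2]-C;print(n,w,np.hypot(*d),np.degrees(np.arctan2(d[1],d[0]))%360)
```

```text
cap46 [590.1  29.3  46. ] cap48 [590.9  28.   48. ]
disc right edge [591.3 -12.1  46. ]
b [651.3  -2.1  46. ] 66.94308636151264 334.2669135862031
c [616.9 -37.9  46. ] 69.89926565793816 291.7483181705488
d [562.2 -32.5  46. ] 66.11398777180001 244.13108919965327
```

```bash
sed -i 's/C=np.array(\[591,27.\])/C=np.array([592,27.5])/' h.py; python3 -c "
from h import *
print(plan(266.5,110,24),plan(266.5,62,24))"
```

```text
(array([0.0015, 0.0045, 0.048 ]), np.float64(-1.01)) (array([ 0.0007, -0.0435,  0.0479]), np.float64(-1.01))
```

>>> {"fn": "send_rows", "kwargs": {"translation": [[0.0015,0.0045,0.01],[0.0015,0.0045,0.025],[0.0015,0.0045,0.038],[0.0015,0.0045,0.0475],[0.0015,0.0045,0.0475],[0.0015,0.0045,0.0475],[0.0015,0,0.0475],[0.0013,-0.008,0.0475],[0.0013,-0.015,0.0475],[0.0013,-0.018,0.0475],[0.0013,-0.018,0.0475]], "yaw": [-1,-1,-1,-1,-1,-1,-1,-1,-1,-1,-1], "fingers": [255,255,255,255,255,255,255,255,255,255,255]}}

```text
clock: 4.6
position: [587.0, -59.0, 24.6]
ee_rot: [1.0, -0.03, 0.002, 0.001]
contact_force: [0.2, -0.5, -0.7]
gripper_width: -0.2
```

```bash
python3 -c "
from h import *
print(pol(),plan(266.5,62,24))
for n in ('wrist','scene','top'):
  im=get_image(n);cv2.imwrite(f'pics/{n}3.png',cv2.resize(im[180:290,230:350],None,fx=5,fy=5,interpolation=cv2.INTER_CUBIC) if n=='scene' else cv2.resize(im,None,fx=1.4,fy=1.4))"
```

```text
{'ang': np.float64(266.70764303971896), 'r': np.float64(86.64245729119627), 'z': np.float64(24.637199118918712), 'yang': np.float64(266.56359327038854), 'tilt': array([ 0.00444918, -0.00227194, -0.99998752]), 'F': array([ 0.19932308, -0.54881606, -0.74571174]), 'w': -0.1879117696423191, 't': 4.6, 'j': array([ 0.17568996,  0.54546825, -0.32189166,  0.00468254, -0.69945821,
        1.33155729])} (array([-0.0003, -0.0246,  0.0006]), np.float64(0.06))
```

View pics/wrist3.png

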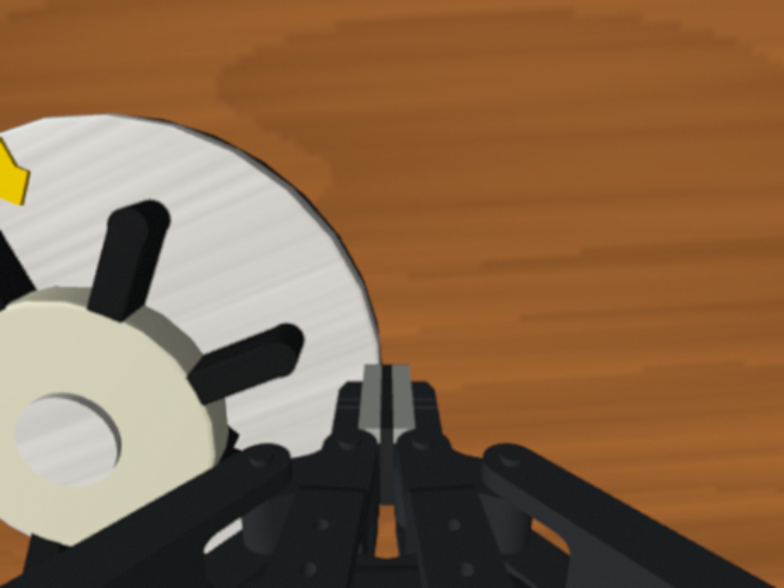

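View pics/scene3.png

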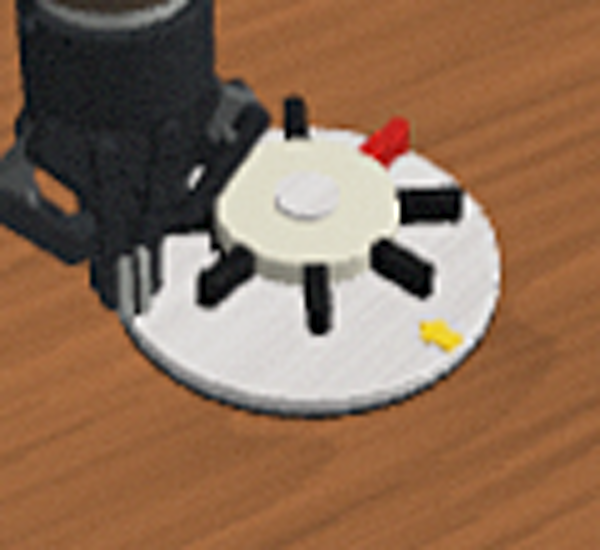

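Run:
```python
from h import *
np.set_printoptions(precision=1,suppress=True)
s=read_state();R=Ro.from_quat(s['ee_rot']).as_matrix()
W=lambda x,y:((x+.5)/1.4-.5,(y+.5)/1.4-.5)
for p in [(300,358),(285,325),(200,403),(190,378),(68,440)]:
  for z in (32,46):
    w=pix2w('wrist',W(*p),z,s);print(p,z,w,'tool',R.T@(w-s['position']))
```

```text
(300, 358) 32 [604.  -35.3  32. ] tool [ 15.7 -25.4  -7.5]
(300, 358) 46 [610.5 -38.3  46. ] tool [ 22.4 -22.9 -21.5]
(285, 325) 32 [614.3 -32.3  32. ] tool [ 25.8 -29.1  -7.5]
(285, 325) 46 [619.6 -35.6  46. ] tool [ 31.4 -26.2 -21.5]
(200, 403) 32 [591.4  -4.3  32. ] tool [  1.2 -55.6  -7.7]
(200, 403) 46 [599.1 -10.5  46. ] tool [  9.4 -49.9 -21.6]
(190, 378) 32 [599.6  -2.9  32. ] tool [  9.4 -57.6  -7.6]
(190, 378) 46 [606.5  -9.2  46. ] tool [ 16.7 -51.7 -21.6]
(68, 440) 32 [580.9  38.7  32. ] tool [-11.9 -97.9  -7.8]
(68, 440) 46 [589.7  28.   46. ] tool [ -2.4 -87.8 -21.7]
```

>>> {"fn": "send_rows", "kwargs": {"translation": [[0.0002,-0.003,0],[0.0005,-0.007,0],[0.0005,-0.011,0],[0.0005,-0.015,0],[0.0005,-0.019,0],[0.0005,-0.0225,0],[0.0005,-0.0246,0],[0.0005,-0.0246,0],[0.0005,-0.0246,0]], "yaw": [0,0,0,0,0,0,0,0,0], "fingers": [255,255,255,255,255,255,255,255,255]}}

```text
clock: 5.65
position: [588.8, -35.2, 24.4]
ee_rot: [1.0, -0.031, 0.002, 0.001]
contact_force: [-0.5, 0.4, 0.6]
gripper_width: 0.0
```

```bash
python3 -c "
from h import *
print(pol())
for n in ('wrist','scene','top'):
  im=get_image(n);cv2.imwrite(f'pics/{n}4.png',cv2.resize(im[180:290,230:350],None,fx=5,fy=5,interpolation=cv2.INTER_CUBIC) if n=='scene' else cv2.resize(im,None,fx=1.4,fy=1.4))"
```

```text
{'ang': np.float64(267.03855281288395), 'r': np.float64(62.82274106330637), 'z': np.float64(24.380991710079606), 'yang': np.float64(266.50265471634305), 'tilt': array([ 0.00391102, -0.00237757, -0.99998953]), 'F': array([-0.45815141,  0.439441  ,  0.59318222]), 'w': 0.014785421809623249, 't': 5.65, 'j': array([ 0.21623764,  0.54584077, -0.3221408 ,  0.00491012, -0.69951085,
        1.28977102])}
```

View pics/wrist4.png

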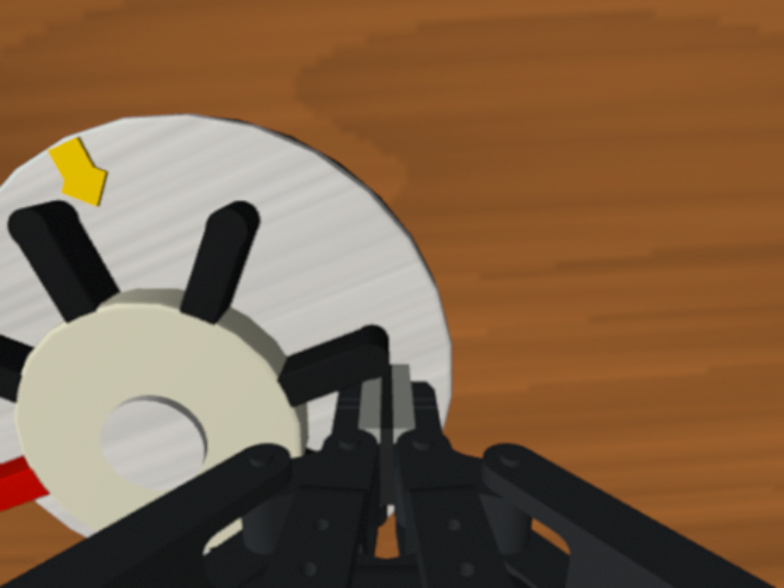

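View pics/scene4.png

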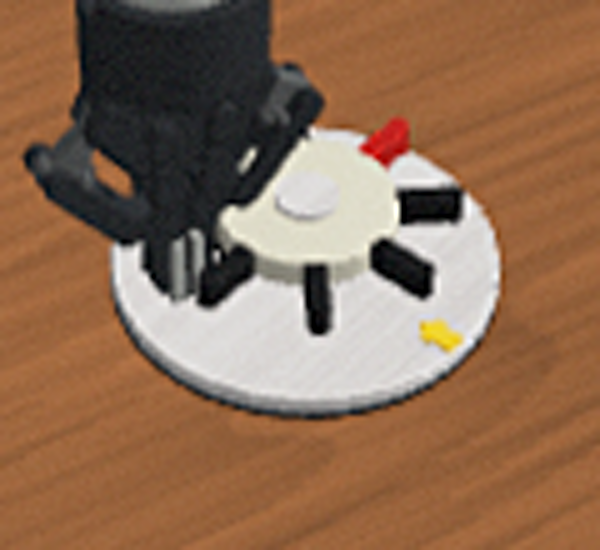

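>>> {"fn": "send_rows", "kwargs": {"translation": [[-0.0022,0,0],[-0.0044,-0.0001,0],[-0.0066,-0.0003,0],[-0.0087,-0.0006,0],[-0.0109,-0.0009,0],[-0.0131,-0.0014,0],[-0.0152,-0.0019,0],[-0.0173,-0.0024,0],[-0.0194,-0.0031,0],[-0.0215,-0.0038,0]], "yaw": [2,4,6,8,10,12,14,16,18,20], "fingers": [255,255,255,255,255,255,255,255,255,255]}}

```text
clock: 6.8
position: [567.7, -30.9, 24.4]
ee_rot: [0.979, -0.205, 0.002, 0.001]
contact_force: [0.9, -3.0, -0.1]
gripper_width: -0.1
```

```bash
python3 -c "
from h import *
print(pol())
for n in ('wrist','scene'):
  im=get_image(n);cv2.imwrite(f'pics/{n}5.png',cv2.resize(im[180:290,230:350],None,fx=5,fy=5,interpolation=cv2.INTER_CUBIC) if n=='scene' else cv2.resize(im,None,fx=1.4,fy=1.4))"
```

```text
{'ang': np.float64(247.4028693917537), 'r': np.float64(63.25968181773497), 'z': np.float64(24.39181326079479), 'yang': np.float64(246.39615045997175), 'tilt': array([ 0.00432449, -0.00289073, -0.99998647]), 'F': array([ 0.91289851, -2.99628481, -0.07658271]), 'w': -0.07785191936374408, 't': 6.8, 'j': array([ 0.23260428,  0.51911671, -0.3778198 ,  0.00613248, -0.67032726,
        0.9214307 ])}
```

View pics/wrist5.png

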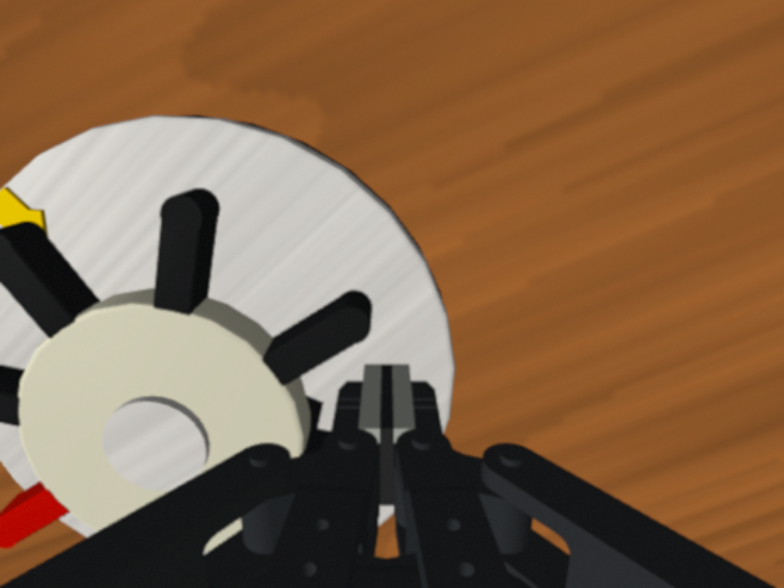

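View pics/scene5.png

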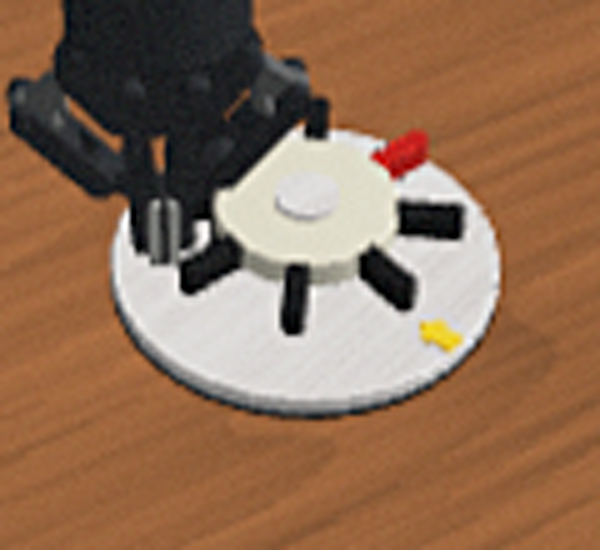

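>>> {"fn": "send_rows", "kwargs": {"translation": [[-0.0022,0,0],[-0.0044,-0.0001,0],[-0.0066,-0.0003,0],[-0.0087,-0.0006,0],[-0.0109,-0.0009,0],[-0.0131,-0.0014,0],[-0.0163,-0.0022,0],[-0.0195,-0.0031,0],[-0.0226,-0.0042,0],[-0.0257,-0.0055,0],[-0.0265,-0.0059,0]], "yaw": [2,4,6,8,10,12,15,18,21,24,24.5], "fingers": [255,255,255,255,255,255,255,255,255,255,255]}}

```text
clock: 8.0
position: [545.4, -14.6, 24.3]
ee_rot: [0.914, -0.407, 0.002, 0.0]
contact_force: [0.1, 0.1, -0.2]
gripper_width: -0.0
```

```bash
python3 -c "
from h import *
print(pol())
for n in ('wrist','scene'):
  im=get_image(n);cv2.imwrite(f'pics/{n}6.png',cv2.resize(im[180:290,230:350],None,fx=5,fy=5,interpolation=cv2.INTER_CUBIC) if n=='scene' else cv2.resize(im,None,fx=1.4,fy=1.4))"
```

```text
{'ang': np.float64(222.07112027871642), 'r': np.float64(62.77965740325086), 'z': np.float64(24.274158213699156), 'yang': np.float64(222.00054991722047), 'tilt': array([ 0.00390912, -0.0025406 , -0.99998913]), 'F': array([ 0.14005373,  0.09456161, -0.18310664]), 'w': -0.037119209264615385, 't': 8.0, 'j': array([ 0.27254287,  0.49115466, -0.43563913,  0.00585193, -0.64092977,
        0.45581711])}
```

View pics/wrist6.png

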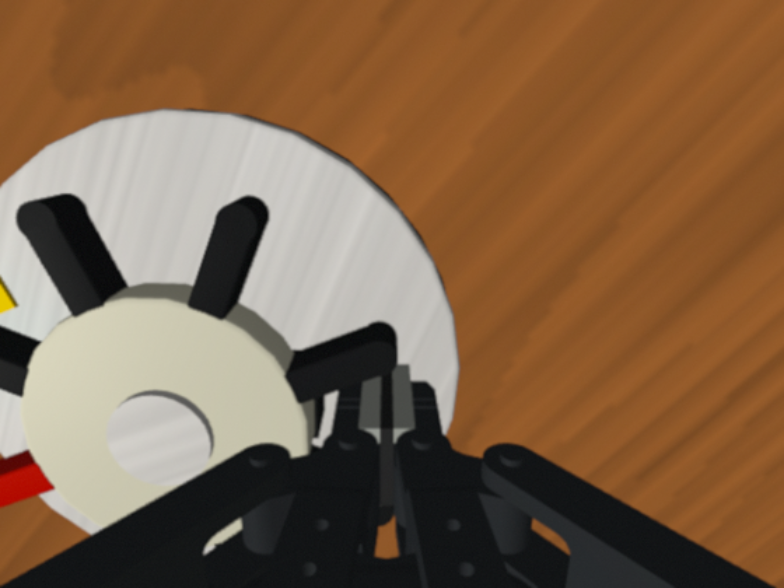

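View pics/scene6.png

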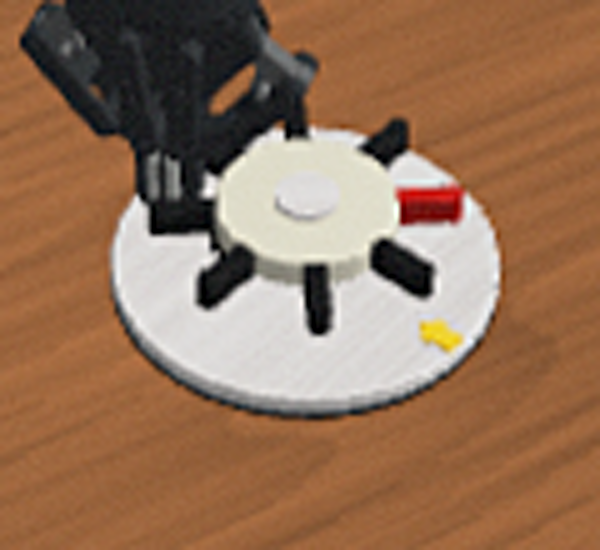

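The red lug advanced one click, to the spot just before the pointer. The base hasn't moved and the finger is free, so I'll repeat the stroke once.

>>> {"fn": "send_rows", "kwargs": {"translation": [[-0.0022,0,0],[-0.0044,-0.0001,0],[-0.0066,-0.0003,0],[-0.0087,-0.0006,0],[-0.0109,-0.0009,0],[-0.0131,-0.0014,0],[-0.0152,-0.0019,0],[-0.0173,-0.0024,0],[-0.0194,-0.0031,0],[-0.0215,-0.0038,0]], "yaw": [2,4,6,8,10,12,14,16,18,20], "fingers": [255,255,255,255,255,255,255,255,255,255]}}

```text
clock: 9.1
position: [534.1, 3.5, 24.2]
ee_rot: [0.829, -0.559, 0.002, 0.0]
contact_force: [0.6, -1.0, 0.6]
gripper_width: -0.2
```

```bash
python3 -c "
from h import *
print(pol())"
```

```text
{'ang': np.float64(202.55300877756886), 'r': np.float64(62.682854048556614), 'z': np.float64(24.245375854653695), 'yang': np.float64(202.03053796285192), 'tilt': array([ 0.00397134, -0.0029597 , -0.99998773]), 'F': array([ 0.58765578, -1.04055925,  0.62263196]), 'w': -0.1742971622662614, 't': 9.1, 'j': array([ 0.31266345,  0.47714444, -0.46480507,  0.00689162, -0.62598964,
        0.06625744])}
```

>>> {"fn": "send_rows", "kwargs": {"translation": [[-0.0022,0,0],[-0.0044,-0.0001,0],[-0.0066,-0.0003,0],[-0.0087,-0.0006,0],[-0.0109,-0.0009,0],[-0.0131,-0.0014,0],[-0.0163,-0.0022,0],[-0.0195,-0.0031,0],[-0.0226,-0.0042,0],[-0.0257,-0.0055,0],[-0.0265,-0.0059,0]], "yaw": [2,4,6,8,10,12,15,18,21,24,24.5], "fingers": [255,255,255,255,255,255,255,255,255,255,255]}}

```text
clock: 10.2
position: [529.9, 30.4, 24.2]
ee_rot: [-0.692, 0.722, -0.003, 0.001]
contact_force: [-0.6, 0.2, 0.1]
gripper_width: -0.1
```

```bash
python3 -c "
from h import *
print(pol())
for n in ('wrist','scene'):
  im=get_image(n);cv2.imwrite(f'pics/{n}7.png',cv2.resize(im[180:290,230:350],None,fx=5,fy=5,interpolation=cv2.INTER_CUBIC) if n=='scene' else cv2.resize(im,None,fx=1.4,fy=1.4))"
```

```text
{'ang': np.float64(177.2970190024084), 'r': np.float64(62.15035002527247), 'z': np.float64(24.214510557436835), 'yang': np.float64(177.57968537474696), 'tilt': array([ 0.00431189, -0.00287922, -0.99998656]), 'F': array([-0.63052103,  0.20438715,  0.12724495]), 'w': -0.08165349198017481, 't': 10.2, 'j': array([ 0.36564713,  0.47305287, -0.47342313,  0.00726764, -0.62133543,
       -0.41379858])}
```

View pics/wrist7.png

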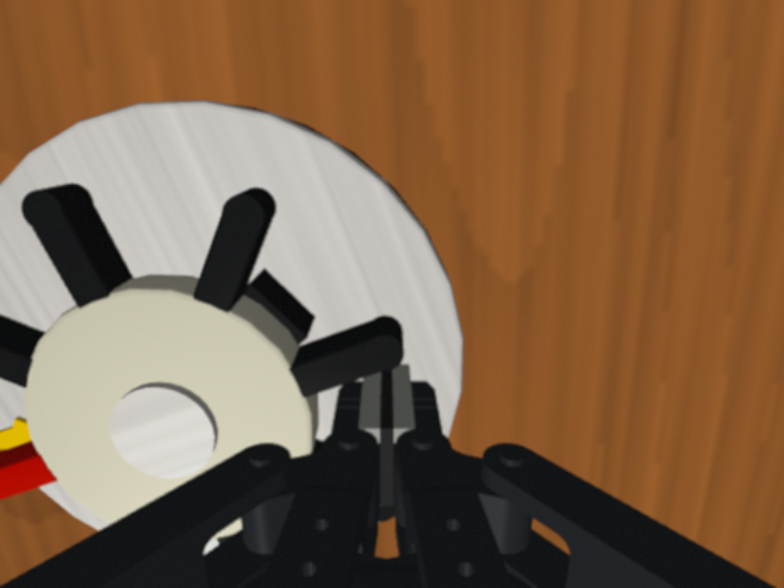

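View pics/scene7.png

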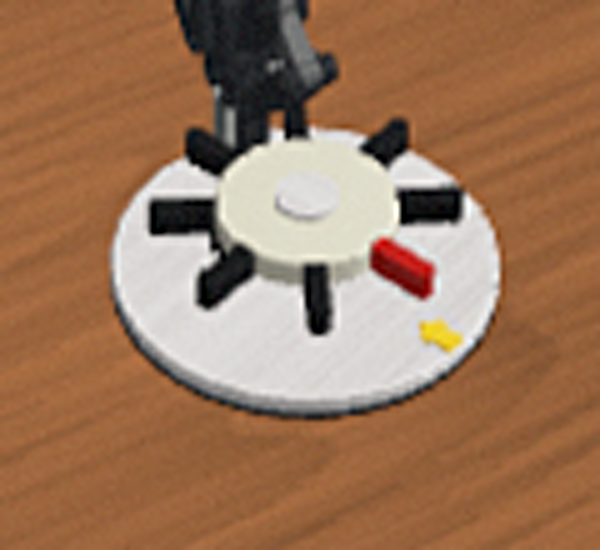

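>>> {"fn": "send_rows", "kwargs": {"translation": [[0,0.003,0],[0,0.008,0],[0,0.015,0],[0,0.022,0],[0,0.03,0],[0,0.038,0],[0,0.046,0],[0,0.048,-0.01],[0,0.048,-0.03],[0,0.048,-0.06],[0,0.048,-0.09],[0,0.048,-0.12]], "yaw": [0,0,0,0,0,0,0,0,0,0,0,0], "fingers": [255,255,255,255,255,255,255,255,255,255,255,255]}}

```text
clock: 11.5
position: [481.3, 32.6, 146.0]
ee_rot: [-0.692, 0.722, -0.003, 0.001]
contact_force: [0.0, 0.2, 0.3]
gripper_width: -0.3
```

>>> {"fn": "send_rows", "kwargs": {"translation": [[0,0,-0.03],[0,0.02,-0.06],[0,0.05,-0.08],[0,0.07,-0.09],[0,0.07,-0.09],[0,0.07,-0.09],[0,0.07,-0.09]], "yaw": [0,0,0,0,0,0,0], "fingers": [255,255,255,255,255,255,255]}}

```text
clock: 12.2
position: [411.3, 35.8, 235.4]
ee_rot: [-0.692, 0.722, -0.003, 0.001]
contact_force: [-0.6, 0.0, 0.7]
gripper_width: 0.3
```

```bash
python3 -c "
from h import *
print(pol())
for n in ('scene','top'):
  im=get_image(n);cv2.imwrite(f'pics/{n}8.png',im)
  cr=im[180:280,235:345] if n=='scene' else im[130:250,225:345]
  cv2.imwrite(f'pics/{n}8c.png',cv2.resize(cr,None,fx=5,fy=5,interpolation=cv2.INTER_CUBIC))"
```

```text
{'ang': np.float64(177.37599322525588), 'r': np.float64(180.9151910893274), 'z': np.float64(235.4137395303879), 'yang': np.float64(177.6268846686253), 'tilt': array([ 0.00480318, -0.00292446, -0.99998419]), 'F': array([-0.62834878,  0.04143788,  0.67373025]), 'w': 0.3024418453520155, 't': 12.2, 'j': array([ 0.48803303,  0.00674283, -0.46891465,  0.00544707, -1.09227369,
       -0.53195968])}
```

View pics/top8c.png

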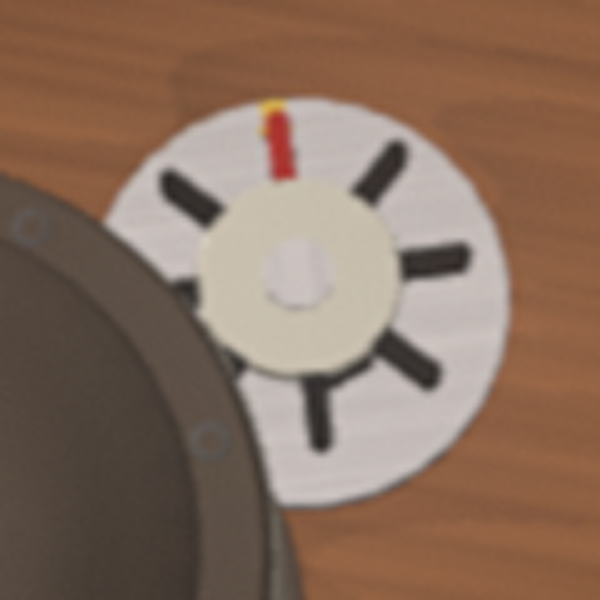

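View pics/scene8.png

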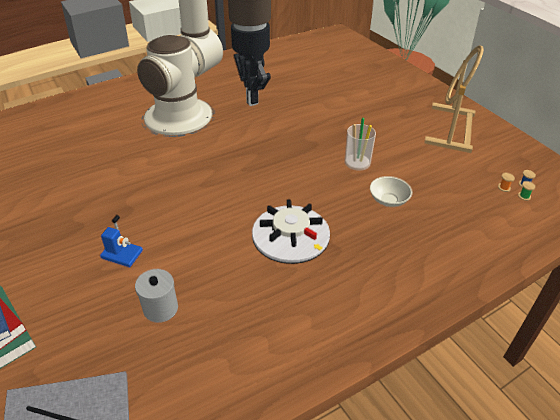

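View pics/scene8c.png

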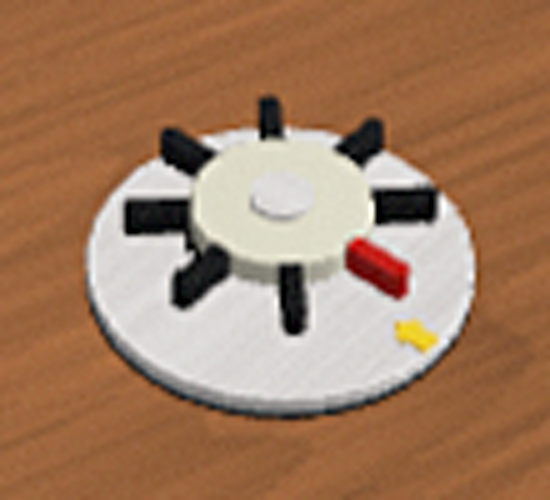

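The red lug is at the pointer (top crop: lug at 278,116, pointer at 272,108). The base outline is in the same place as in the first picture, and the bystanders are where they were.

```bash
python3 -c "
from bench import *
print(job_done(), read_state()['clock'])"
```

```text
the job is handed in; nothing more can be done
the job is handed in; nothing more can be done
```

The red lug is now clicked in at the yellow pointer. It started two clicks short, so I closed the fingers, put the tip in a gap between lugs and pushed the wheel clockwise by two single clicks. I then backed out sideways, lifted clear and handed the job in at about 12 s.

- **Result:** the last top and scene pictures show the red lug at the pointer, neither short nor past it.
- **Counter and bystanders:** the counter's base is in the same place as in the first picture, and the four bystanders show no movement.
- **Forces:** the highest contact force I read was about 3 N, in the middle of the first push. It fell to noise level after each click. I only read it at the end of each move, so brief peaks in between weren't seen.
- **Disagreement:** the top and wrist cameras put the wheel centre about 4 mm apart. I worked from a point nearer the wrist camera's estimate, and the finger went into the gap with no contact force above noise.

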